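# Close a purge-gas coupling hand-tight, then nip it up with the wrench

## Task

The hexagon nut of the upright purge-gas coupling has been left loose: turn it clockwise (seen from above) with the gripper's fingers until it comes up hand-tight, then take the larger open-ended wrench, the one that fits the nut, and tighten the nut with it by a further eighth of a turn. Lay the wrench flat on the bench again, clear of both couplings, and leave the round knurled coupling and all the other things where they are.

Things in the scene. Friction and masses are not known exactly. Their poses are not given: they have to be found in the camera images.
- coupling: The coupling with the HEXAGON nut, fixed to the bench. Black base plate 110 x 110 x 20 mm, brass body on it. Origin: centre of the plate's underside, on the bench; z up is the nut's axis. A short side pipe (radius 11 mm) points along +x at 36 mm height. Under the nut is a dark collar of radius 19 mm, 58 to 64 mm above the bench; above it a brass tube of radius 14 mm stands to 115 mm above the bench.
- nut: The captive steel hexagon nut: 40 mm across flats, 46.2 mm across corners, 30 mm high, from 64 to 94 mm above the bench. Origin: on its axis, at its underside; z up. Two opposite flats face its own +x and -x, the others follow every 60 degrees (corners lie along +y and -y). It only turns, it neither rises nor sinks.
- nut_mid (a point): On the nut's axis at its mid-height, 79 mm above the bench; axes as nut.
- run_down (a joint): How far the loose nut has been run down, rad, growing clockwise seen from above; it starts between 0.1 and 0.7 and comes up against its stop (hand-tight) at 1.4. Free turning drags with 0.1 N m in both directions, so the nut stays where it is left.
- tighten (a joint): How far the nut has been tightened beyond hand-tight, rad, clockwise seen from above; 0 at the start. It begins to grow only when run_down is at its stop, resists with 0.6 N m and stays where it is left. An eighth of a turn is 0.785 rad. It ends at 1.6 (far too tight).
- wrench: The LARGER open-ended wrench, steel, 195 x 67 x 12 mm, 0.2 kg, lying flat. Origin: at its underside, in the middle of the jaw, where the nut's axis comes when fitted; z up. The jaw opens to +x: two prongs, parallel inner faces 42.5 mm apart (y = +-21 mm) from x = -25 to +18 mm, tips flared to x = +30 mm, throat wall at x = -25 mm. It is slid on level from the side, inner faces along two flats.
- wrench_grip (a point): A good place to hold the wrench: in its handle, 95 mm behind the jaw's middle, at mid-thickness (6 mm above its underside); axes as wrench. The straight handle is 22 mm wide, 12 mm thick and runs from its round shoulder at x = -72 to -165 mm of wrench; centre of mass near x = -86 mm (heavy handle). Fitted, the wrench has about 0.12 rad of play each way on the nut.
- small_wrench: Bystander: a smaller open-ended wrench of the same kind, jaw 28 mm (too small for the nut), about 160 mm long, 12 mm thick, loose. Origin under the middle of its jaw, handle to its -x.
- round_coupling: Bystander: a coupling of the same build, with a round knurled ring (44 mm across) in place of the hexagon nut, fixed. Same base plate and heights; origin at the centre of the plate's underside.
- round_ring (a joint): Turn of the round knurled ring, rad; 0 at the start, must stay.
- sample_block: Bystander: brass block 70 x 45 x 25 mm, loose; origin centre of underside.
- dish: Bystander: shallow white dish, 90 mm across, 16 mm high, loose; origin centre of underside.
- jar: Bystander: amber jar, 48 mm across, 50 mm high, loose; origin centre of underside.
- specimen_box: Bystander: grey box with white lid 92 x 67 x 40 mm, loose; origin centre of underside.
- wash_bottle: Bystander: white bottle 64 mm across, 160 mm high, loose; origin centre of underside.
There are look-alikes about, which are no part of the job. What is shaped like the wrench but purple is not meant. What is shaped like the coupling but purple is not meant.

How it is judged:
On the way, in this order (a step that is already met when the one before it is completed fails the run):
1. the fingers, on the nut, have turned it up hand-tight (run_down above 1.3 of 1.4 rad) (value of joint run_down above 1.3 rad and contact force between the fingers and nut above 1 N and value of joint tighten below 0.2 rad), for 0.1 s.
2. the wrench held in the fingers, bearing on the nut, has tightened it more than 0.5 rad (value of joint tighten above 0.5 rad and contact force between wrench and nut above 1 N and contact force between the fingers and wrench above 1 N), for 0.1 s.
At the end, for the whole second after the job is handed in: The nut is hand-tight (run_down above 1.25 rad) and tightened beyond that by an eighth of a turn (tighten between 0.55 and 1.02 rad); the wrench lies flat and still on the bench (underside below 12 mm, tilt under 0.08 rad), touching neither coupling, its jaw more than 90 mm from both their axes (value of joint tighten between 0.55 and 1.02 rad and value of joint run_down above 1.25 rad and height (world z) of wrench below 0.012 m and angle between wrench's own z axis and vertical below 0.08 rad and horizontal distance between wrench and coupling above 0.09 m and horizontal distance between wrench and round_coupling above 0.09 m and contact force between wrench and coupling below 0.1 N and contact force between wrench and round_coupling below 0.1 N and linear speed of wrench below 0.02 m/s).
It fails at once if the nut is tightened beyond hand-tight by the fingers themselves (value of joint tighten above 0.2 rad and contact force between the fingers and nut above 1 N and velocity of joint tighten above 0.05 rad/s).
It fails at once if the round knurled ring is turned more than 0.2 rad (value of joint round_ring above 0.2 rad or value of joint round_ring below -0.2 rad).
It fails at once if a bystander is shifted more than 30 mm (distance of any of small_wrench, sample_block, dish, jar, specimen_box, wash_bottle from where it was at the start of the episode above 0.03 m).
It fails at once if the bottle or the jar is tipped over (angle between any of jar, wash_bottle's own z axis and vertical above 0.5 rad).
It also fails if it takes over 72 s, if anything falls off the work surface, if the arm or the gripper's body presses on something with over 40 N, if the wrist force passes 120 N, or if a joint passes its speed limit or range.

## Robot

A 6-joint arm with a two-finger parallel gripper is mounted at the origin on the work surface. World frame = base frame: x ahead of the robot, y to its left, z up, the work surface at z = 0. Lengths are in m, angles in rad, forces in N, time in s.
With the tool pointing down it reaches from about 0.35 to 0.775 m from the base axis. Payload 5.5 kg.
Tool frame: the origin (TCP) lies at the very end of the fingers, on their centre line; the grasp point (between the pads) lies 19 mm behind it; z points along the fingers, y is the direction in which the jaws open and shut (so a half turn about z gives the same grasp; the last joint's range is limited). The gripper opens to 85 mm and grips with 20 to 120 N. Pads are 22 mm wide; open, the fingers measure 114 mm over their backs; the gripper's body (76 mm by 85 mm) begins 54 mm behind the grasp point. The pads swing forward as they close: fully open they stand 13 mm farther back than shut.
Start: joints at [1.054, 0.313, 0.046, 1.304, 0, 1.431], TCP at [0.212, 0.535, 0.231] pointing down, gripper open.
Joint ranges: [-2.76, 2.76], [-0.86, 1.69], [-1.03, 1.26], [-2.2, 2.34], [-1.47, 1.5], [-3.14, 3.14]. Speed limits (rad/s): [2.57, 2.57, 3.14, 3.14, 3.14, 3.14].

## Interface

Orientations are given as a unit quaternion [w, x, y, z].
In Python, from rig import observe, imaging, job gives the robot as it stands.
- The arm moves only by the shell command python3 -m crank 'ROWS' [OPENING] [FORCE]. ROWS is a JSON object of lists of equal length, an entry for each row: "slide": the shift along the world's x, y, z in units of 25 mm (1.0 is 25 mm), a list of three; "rot": the turn, a rotation vector about the world's x, y, z in units of 5 degrees (1.0 is 5 degrees), a list of three. A call has 1 to 10 rows; each row is the pose to reach, as a shift and turn from the pose commanded when the call began; what a row does not reach only later rows make up. A row lasts 1/12 s, in which the tool goes at most 41.7 mm and 7.16 degrees, less where a joint would pass 70% of its speed; a pose out of reach is approached as far as the arm can. A call with a gripper value outside its range is refused whole. OPENING is the finger opening in mm, from 0 to 85.4, set as the call begins (- or left out, the last holds). The fingers move at their own pace and stop on an object; FORCE is the grip in N (left out, the last holds). Time passes only in rows, so rows that repeat a pose let the fingers close. It gives the time, the measured TCP pose, the force and the opening at its end, in the units of the state.
- observe(): the state, without advancing time (a new reading comes with each control period).
- imaging.get_image(name): name is "scene" or "top"; returns the picture (400x640x3 uint8, blue, green, red); there is no depth.
- imaging.camera_params(name): a dict with "vertical_fov" (degrees; the focal length in pixels is half the picture's height over the tangent of half this angle, whatever the lens; pixels are square), "cx", "cy" (the principal point, pixels), "D" ([k1, k2, p1, p2, k3] as OpenCV has them; the pictures are not rectified), "extrinsics" (4x4, takes a point from camera to world coordinates). Camera axes: x right, y up, looking along -z (the intrinsics and any distortion apply to the point x, -y, -z); pixel columns grow to the right and rows downward; lengths in m; the calibration is good to about 2 mm. A picture is of the moment at which its call begins. camera_params takes no time and is no camera call.
- job.finish_job(): hands the job in, once; it reports no verdict.
The state is a dict: "t": time; "qpos": joint angles; "joint_velocities": joint speeds; "effort": joint torques, N m; "ee_pos": TCP position; "tcp_rot": TCP orientation; "ft_force": force on the tool from outside, world axes, zero at the start; "ft_torque": the same for the moment, N m; "opening": finger opening in m.
Only numpy, scipy, OpenCV 4.12 (cv2) and the standard library are available. Lean on these libraries where they do the work, as an engineer would, in place of code of your own. Each camera call takes 0.05 s, during which the arm holds its last target. There are 200 camera calls.

## Working session

There is one attempt and no reset: what is moved stays moved. The work goes in short steps, Python scripts to look and compute and a shell command to move; the robot and the scene stay as the last step left them, time stands still between calls to the robot, and variables do not carry over. Pictures are saved under pics/ and viewed, about 8 in all and at most 12, crops included, and the job is handed in when it is done.

```bash
mkdir -p pics; ls; python3 - <<'E'
from rig import observe, imaging
import cv2,numpy as np
for n in("top","scene"):
    cv2.imwrite(f"pics/{n}0.png",imaging.get_image(n))
    p=imaging.camera_params(n);print(n,p)
print(observe())
E
```

```text
pics
top {'vertical_fov': 51.36552109828022, 'cx': 323.3205073166399, 'cy': 200.62387484953885, 'D': array([-0.03081707,  0.        ,  0.        ,  0.        ,  0.        ]), 'extrinsics': array([[ 0.02195421,  0.98747762, -0.15622407,  0.28614939],
       [-0.99960036,  0.0244645 ,  0.01416375, -0.0743311 ],
       [ 0.01780833,  0.15585068,  0.98762008,  1.4186031 ],
       [ 0.        ,  0.        ,  0.        ,  1.        ]])}
scene {'vertical_fov': 55.17627632803332, 'cx': 317.69844588002894, 'cy': 199.00427198905797, 'D': array([0.03052272, 0.        , 0.        , 0.        , 0.        ]), 'extrinsics': array([[ 0.79968424, -0.50216993,  0.32913595,  0.87233246],
       [ 0.60041208,  0.66586674, -0.44286208, -0.57021463],
       [ 0.00323134,  0.55176702,  0.83399203,  0.98670744],
       [ 0.        ,  0.        ,  0.        ,  1.        ]])}
{'t': 0.1, 'qpos': array([ 1.05438976e+00,  3.13925220e-01,  4.51208915e-02,  1.30359941e+00,
       -2.62640153e-05,  1.43121316e+00]), 'joint_velocities': array([-0.00101084, -0.00333967,  0.00319111, -0.00141175, -0.00087928,
       -0.00034673]), 'effort': array([ 2.16637884e-03, -4.81726813e+01,  2.99242401e+01,  1.27820400e-02,
       -1.24825310e-04, -2.68170169e-06]), 'ee_pos': array([0.21136892, 0.53426593, 0.23050966]), 'tcp_rot': array([-2.46477705e-04,  1.87298867e-01,  9.82302646e-01, -7.65089309e-04]), 'ft_force': array([-0.41878044, -0.1353099 , -0.60838109]), 'ft_torque': array([ 0.013548  ,  0.03021489, -0.06036149]), 'opening': 0.08540408699046884}
```

View pics/top0.png

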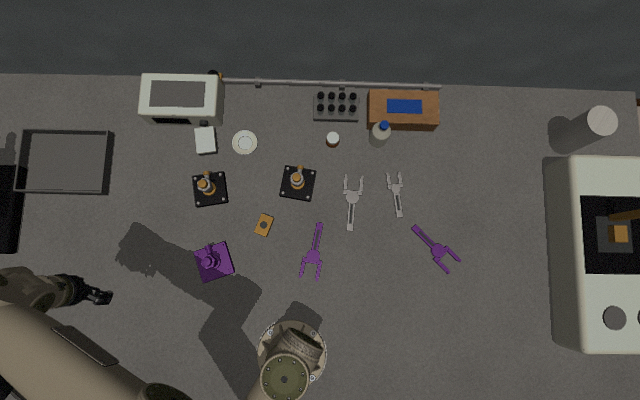

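View pics/scene0.png

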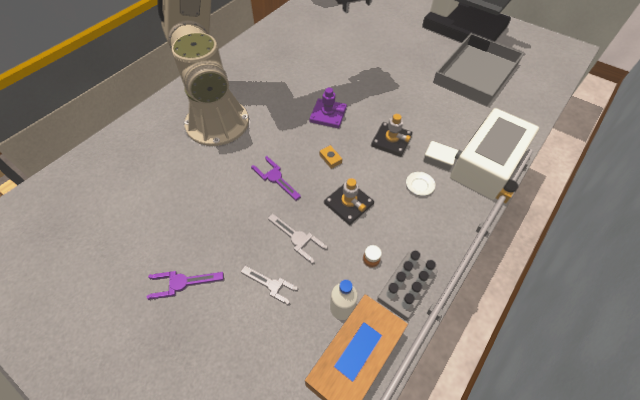

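```bash
cat > h.py <<'E'
import cv2,numpy as np
from rig import observe,imaging
def cam(n):
    p=imaging.camera_params(n);f=200/np.tan(np.radians(p["vertical_fov"]/2))
    K=np.array([[f,0,p["cx"]],[0,f,p["cy"]],[0,0,1]]);return K,p["D"],p["extrinsics"]
def ray(n,uv):
    K,D,E=cam(n);q=cv2.undistortPoints(np.array(uv,float).reshape(-1,1,2),K,D)[:,0]
    d=np.c_[q[:,0],-q[:,1],-np.ones(len(q))]@E[:3,:3].T
    return E[:3,3],d
def plane(n,uv,z):
    o,d=ray(n,uv);return o+d*((z-o[2])/d[:,2:])
def proj(n,P):
    K,D,E=cam(n);c=(np.atleast_2d(P)-E[:3,3])@E[:3,:3];c=c*[1,-1,-1]
    return cv2.projectPoints(c,np.zeros(3),np.zeros(3),K,D)[0][:,0]
def crop(n,box,s,im=None):
    im=imaging.get_image(n) if im is None else im
    x,y,w,h=box;return cv2.resize(im[y:y+h,x:x+w],None,fx=s,fy=s,interpolation=cv2.INTER_CUBIC)
E
python3 - <<'E'
from h import *
t=cv2.imread("pics/top0.png");s=cv2.imread("pics/scene0.png")
a=np.hstack([crop("",(185,160,50,50),8,t),crop("",(275,155,50,50),8,t)])[:280]
b=np.hstack([crop("",(365,105,50,50),8,s),crop("",(325,170,50,50),8,s)])[:320]
a=np.hstack([crop("",(185,160,50,38),8,t),crop("",(275,155,50,38),8,t)])
b=np.hstack([crop("",(365,108,50,36),8,s),crop("",(325,173,50,36),8,s)])
cv2.imwrite("pics/m1.png",np.vstack([a,b]))
cv2.imwrite("pics/m2.png",crop("",(335,165,75,70),8,t))
E
```

```text
(no output)
```

View pics/m1.png

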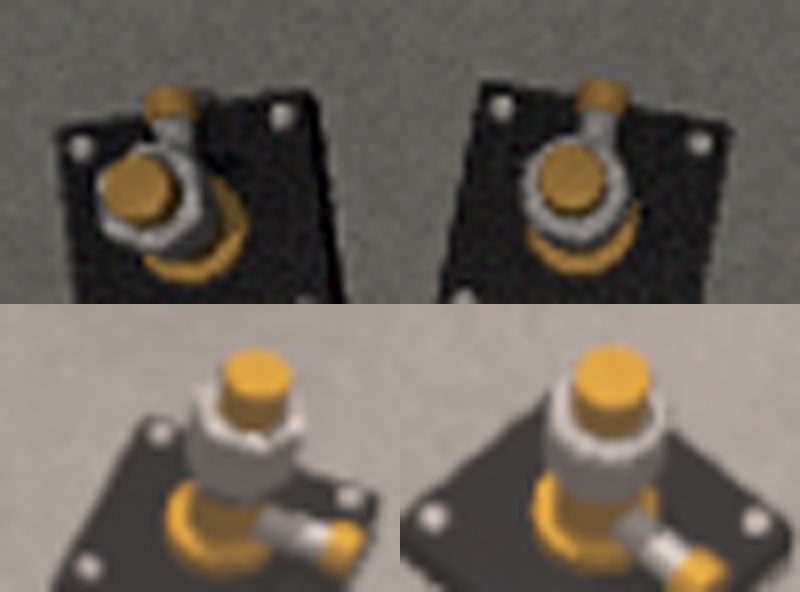

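View pics/m2.png

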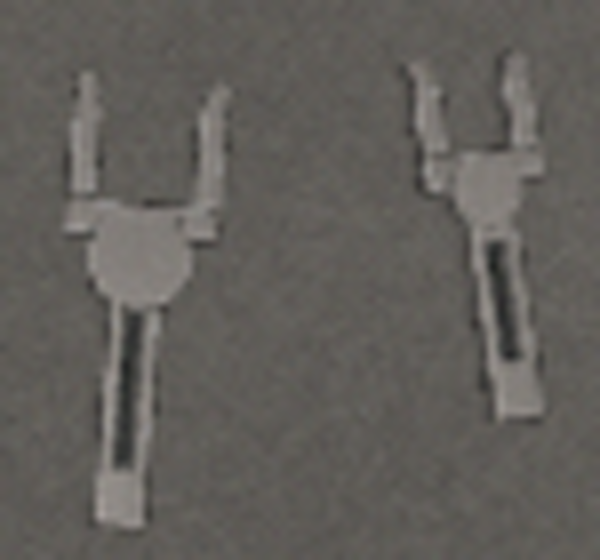

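```bash
python3 - <<'E'
from h import *
from scipy.spatial.transform import Rotation as R
np.set_printoptions(precision=4,suppress=True)
c=lambda U,V,x,y:((U+.5)/8-.5+x,(V+.5)/8-.5+y)
def tri(a,b):
    o1,d1=ray("top",[a]);o2,d2=ray("scene",[b]);d1=d1[0]/np.linalg.norm(d1);d2=d2[0]/np.linalg.norm(d2)
    s=np.linalg.lstsq(np.c_[d1,-d2],o2-o1,rcond=None)[0];p,q=o1+s[0]*d1,o2+s[1]*d2
    return (p+q)/2,np.linalg.norm(p-q)
# tube tops by colour mask
for n,boxes in(("top",[(190,165,30,28),(285,160,30,22)]),("scene",[(380,108,30,18),(340,173,30,18)])):
    im=cv2.imread(f"pics/{n}0.png")
    print(n,[im[183,202] if n=="top" else im[116,397]])
print("hex tube",tri(c(138,188,185,160),c(258,71,365,108)),plane("top",[c(138,188,185,160)],.115),plane("scene",[c(258,71,365,108)],.115))
print("round tube",tri(c(172,178,275,155),c(212,74,325,173)))
# wrench (z=12mm)
W={k:plane("top",[c(*v,335,165)],.012)[0,:2] for k,v in dict(tipL=(88,75),tipR=(222,90),end=(120,520),neck=(137,312),disc=(140,255),sL=(67,220),sR=(217,228),inL=(95,205),inR=(190,215)).items()}
for k,v in W.items():print(k,v)
s0=observe();print(R.from_quat(s0["tcp_rot"],scalar_first=True).as_matrix())
# nut top radial extents
ax=tri(c(138,188,185,160),c(258,71,365,108))[0][:2]
for n in("top","scene"):
    im=cv2.imread(f"pics/{n}0.png").astype(np.float32);out=[]
    for a in range(0,360,15):
        r=np.arange(.012,.034,.002);P=np.c_[ax[0]+r*np.cos(np.radians(a)),ax[1]+r*np.sin(np.radians(a)),np.full(len(r),.094)]
        uv=proj(n,P).astype(np.float32);v=cv2.remap(im.mean(2),uv[:,0].copy(),uv[:,1].copy(),cv2.INTER_LINEAR)
        print(n,a,v.ravel().astype(int))
E
```

```text
top [array([ 53, 104, 136], dtype=uint8)]
scene [array([ 67, 165, 221], dtype=uint8)]
hex tube (array([0.5398, 0.2957, 0.1146]), np.float64(0.000734344472591978)) [[0.5394 0.2954 0.115 ]] [[0.5401 0.2957 0.115 ]]
round tube (array([ 0.5678, -0.0038,  0.1138]), np.float64(0.0006402832744913115))
tipL [ 0.6041 -0.1695]
tipR [ 0.599  -0.2277]
end [ 0.4115 -0.1857]
neck [ 0.5009 -0.1919]
disc [ 0.5256 -0.1929]
sL [ 0.5401 -0.1613]
sR [ 0.5383 -0.2259]
inL [ 0.547  -0.1733]
inR [ 0.5436 -0.2142]
[[-0.9298  0.368  -0.0008]
 [ 0.368   0.9298 -0.0014]
 [ 0.0002 -0.0016 -1.    ]]
top 0 [ 89  82  75  79 102  80  47  65  83 102  89]
top 15 [ 93  91  88  90 108  96  53  30  21  20  25]
top 30 [ 93  94  96 102  85  49  23  23  24  18  19]
top 45 [95 94 93 88 69 39 17 20 24 24 24]
top 60 [96 96 95 95 93 73 44 23 29 47 78]
top 75 [ 97  95  96 102 109 114  56  14  22  23  20]
top 90 [97 94 94 93 79 57 25 21 20 21 23]
top 105 [97 95 90 87 75 55 22 20 27 23 26]
top 120 [100  96 101 109 114  81  47  30  24  23  22]
top 135 [ 80  86 117 143 127  91  52  28  25  24  27]
top 150 [ 71  94 115 125  98  57  
[... 1357 characters left out ...]
165 168 161 159 159 159 160]
scene 180 [111 138 168 182 180 176 172 165 160 159 158]
scene 195 [121 153 176 181 171 159 159 158 159 159 159]
scene 210 [133 163 172 170 146 139 146 154 159 159 158]
scene 225 [147 171 177 164 138 115 129 141 151 142 134]
scene 240 [157 179 188 174 144 119  98  99  96  84  80]
scene 255 [155 179 185 169 148 122 104  98  97  95  91]
scene 270 [141 164 173 153 131 113 102  95  93  93  94]
scene 285 [141 164 155 142 125 106  96  94  93  94  94]
scene 300 [160 173 171 161 136 116 104  93  93  94  94]
scene 315 [157 172 182 180 157 133 113  94  94  94  94]
scene 330 [122 132 139 150 133 110  98  95  94  95  92]
scene 345 [104 128 154 147 132 112 102 111 128 142 153]
```

```bash
R='[13.1,-9.55,0.4]'; T='[0,0,6.3]'; python3 -m crank '{"slide":[[13.1,-9.55,0.4],[13.1,-9.55,0.4],[13.1,-9.55,0.4],[13.1,-9.55,0.4],[13.1,-9.55,0.4],[13.1,-9.55,0.4],[13.1,-9.55,0.4],[13.1,-9.55,0.4],[13.1,-9.55,0.4],[13.1,-9.55,0.4]],"rot":[[0,0,6.3],[0,0,6.3],[0,0,6.3],[0,0,6.3],[0,0,6.3],[0,0,6.3],[0,0,6.3],[0,0,6.3],[0,0,6.3],[0,0,6.3]]}' 85 30
python3 -m crank '{"slide":[[0,0,0],[0,0,0],[0,0,0]],"rot":[[0,0,0],[0,0,0],[0,0,0]]}'
```

```text
t: 0.93
ee_pos: [0.5384, 0.2957, 0.2409]
tcp_rot: [-0.0, -0.086, 0.996, -0.0]
ft_force: [0.0, 1.8, -0.2]
opening: 0.0848
t: 1.18
ee_pos: [0.5368, 0.297, 0.2406]
tcp_rot: [-0.001, -0.086, 0.996, -0.0]
ft_force: [-0.2, 0.1, -0.6]
opening: 0.0851
```

```bash
python3 -m crank '{"slide":[[0.1,-0.05,-1.5],[0.1,-0.05,-3],[0.1,-0.05,-4.5],[0.1,-0.05,-6],[0.1,-0.05,-7.15],[0.1,-0.05,-7.15],[0.1,-0.05,-7.15]],"rot":[[0,0,0],[0,0,0],[0,0,0],[0,0,0],[0,0,0],[0,0,0],[0,0,0]]}'
python3 - <<'E'
from h import *
s=observe();print(s["ee_pos"],s["ft_force"],s["ft_torque"])
a=crop("top",(175,145,60,60),6);b=crop("scene",(360,80,60,60),6)
cv2.imwrite("pics/n1.png",np.hstack([a,b]))
E
```

```text
t: 1.77
ee_pos: [0.537, 0.2967, 0.0615]
tcp_rot: [-0.002, -0.088, 0.996, -0.0]
ft_force: [0.1, -0.1, 1.0]
opening: 0.085
[0.53697585 0.29669791 0.06145483] [ 0.10172415 -0.07167758  1.04235152] [ 0.0366728   0.00098863 -0.04315865]
```

View pics/n1.png

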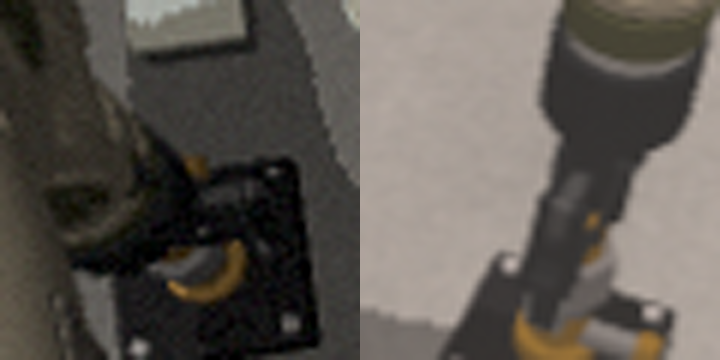

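```bash
python3 -m crank '{"slide":[[0.1,-0.05,0],[0.1,-0.05,0],[0.1,-0.05,0],[0.1,-0.05,0],[0.1,-0.05,0],[0.1,-0.05,0],[0.1,-0.05,0],[0.1,-0.05,0]],"rot":[[0,0,0],[0,0,0],[0,0,0],[0,0,0],[0,0,0],[0,0,0],[0,0,0],[0,0,0]]}' 34 30
python3 -c "
from h import *
s=observe();print(s['ee_pos'],s['ft_force'],s['ft_torque'],s['opening'])"
```

```text
t: 2.53
ee_pos: [0.5434, 0.2973, 0.0647]
tcp_rot: [0.002, -0.087, 0.996, 0.003]
ft_force: [-0.3, 6.1, 5.6]
opening: 0.0398
[0.54343994 0.29726273 0.06466176] [-0.34785314  6.06259636  5.6450628 ] [ 1.22315783  0.27626917 -0.13769912] 0.039784261651038266
```

```bash
python3 -m crank '{"slide":[[0,0.03,0],[0,0.03,0],[0,0.03,0],[0,0.03,0],[0,0.03,0],[0,0.03,0],[0,0.03,0],[0,0.03,0],[0,0.03,0],[0,0.03,0]],"rot":[[0,0,-0.8],[0,0,-1.6],[0,0,-2.4],[0,0,-3.2],[0,0,-4],[0,0,-4.8],[0,0,-5.6],[0,0,-6.4],[0,0,-7],[0,0,-7]]}'
cat > st.py <<'E'
from h import *
from scipy.spatial.transform import Rotation as R
np.set_printoptions(precision=4,suppress=True)
s=observe();M=R.from_quat(s["tcp_rot"],scalar_first=True).as_matrix()
print(s["t"],s['ee_pos'],"F",s['ft_force'],"T",s['ft_torque'],"open",s['opening'],"tool-y yaw",np.degrees(np.arctan2(M[1,1],M[0,1])),"q6",s["qpos"][5],"eff",s["effort"][5],"tilt",np.degrees(np.arccos(-M[2,2])))
E
python3 st.py
```

```text
t: 3.37
ee_pos: [0.543, 0.2946, 0.0646]
tcp_rot: [0.001, 0.219, 0.976, -0.0]
ft_force: [-2.4, -4.0, 9.5]
opening: 0.0397
3.3667 [0.543  0.2946 0.0646] F [-2.3794 -3.9751  9.5263] T [-0.9388  0.4588 -0.1012] open 0.03965491712419777 tool-y yaw 64.72088346226212 q6 0.8093711866452182 eff 0.4002499021589756 tilt 0.15433347069758163
```

```bash
for i in 1 2; do python3 -m crank '{"slide":[[0,0,0],[0,0,0]],"rot":[[0,0,-0.5],[0,0,-0.8]]}' >/dev/null; python3 st.py;done
```

```text
3.5333 [0.5429 0.2943 0.0646] F [-1.6895 -5.3758  8.5568] T [-1.1377  0.4954  0.1197] open 0.039432527724719814 tool-y yaw 60.754172162486505 q6 0.8784908334719664 eff -0.077940181363374 tilt 0.16071576203577456
3.7 [0.5427 0.294  0.0646] F [-2.8233 -6.6877 10.9058] T [-1.2742  0.6735  0.1236] open 0.03971327784189508 tool-y yaw 56.74372344212545 q6 0.9483789381006283 eff -0.04888049676083028 tilt 0.17079200730302088
```

```bash
python3 -m crank '{"slide":[[0,-0.03,0],[0,-0.03,0]],"rot":[[0,0,-0.5],[0,0,-0.8]]}' >/dev/null; python3 st.py; python3 -m crank '{"slide":[[0,0,0],[0,0,0]],"rot":[[0,0,-0.5],[0,0,-0.8]]}' >/dev/null; python3 st.py
```

```text
3.8667 [0.5425 0.2937 0.0646] F [-2.9975 -4.7518 10.6863] T [-1.0187  0.7523  0.1559] open 0.039465840804069625 tool-y yaw 52.75730225337853 q6 1.01702075190919 eff -0.06295090075582266 tilt 0.11269148286218231
4.0333 [0.5423 0.2935 0.0646] F [-3.3799 -5.49   11.0148] T [-1.2565  0.8159  0.6377] open 0.03926173973792754 tool-y yaw 48.78565775017428 q6 1.08637293589224 eff 0.47152547165751457 tilt 0.13561079616527022
```

```bash
python3 -m crank '{"slide":[[0,0,0],[0,0,0]],"rot":[[0,0,-0.5],[0,0,-0.8]]}' >/dev/null; python3 st.py
```

```text
4.2 [0.5421 0.2933 0.0646] F [-4.2665 -7.2349 11.2709] T [-1.4317  0.992   0.6418] open 0.039411308187467575 tool-y yaw 44.820582269264335 q6 1.1555919085261375 eff 0.46725919470191 tilt 0.15867484662955209
```

```bash
python3 -m crank '{"slide":[[0,0,0],[0,0,0],[0,0,0],[0,0,0],[0,0,0]],"rot":[[0,0,0],[0,0,0],[0,0,0],[0,0,0],[0,0,0]]}' 85 30 >/dev/null; python3 st.py; python3 -m crank '{"slide":[[0,0,1.5],[0,0,3],[0,0,4.5],[0,0,6],[0,0,7],[0,0,7]],"rot":[[0,0,0],[0,0,0],[0,0,0],[0,0,0],[0,0,0],[0,0,0]]}' >/dev/null; python3 st.py
```

```text
4.6167 [0.5422 0.2949 0.0623] F [ 1.2667 -1.0105  0.1917] T [-0.0126 -0.0361  0.0085] open 0.08499820257072038 tool-y yaw 44.92461947745248 q6 1.1547917861686472 eff -0.0015643173173884861 tilt 0.006328361651244242
5.1167 [0.5449 0.296  0.2445] F [-0.0744  0.3188 -0.4519] T [ 0.0553 -0.0293  0.0198] open 0.08470424734525259 tool-y yaw 44.92839421880911 q6 1.1548579424591185 eff 0.0006667146953986958 tilt 0.6266573518419123
```

```bash
python3 -m crank '{"slide":[[-2.7,-19.4,0],[-2.7,-19.4,0],[-2.7,-19.4,0],[-2.7,-19.4,0],[-2.7,-19.4,0],[-2.7,-19.4,0],[-2.7,-19.4,0],[-2.7,-19.4,0],[-2.7,-19.4,0],[-2.7,-19.4,0]],"rot":[[0,0,8.2],[0,0,8.2],[0,0,8.2],[0,0,8.2],[0,0,8.2],[0,0,8.2],[0,0,8.2],[0,0,8.2],[0,0,8.2],[0,0,8.2]]}' ; python3 st.py
```

```text
t: 5.95
ee_pos: [0.4865, -0.1031, 0.2371]
tcp_rot: [-0.0, 0.035, 0.999, 0.0]
ft_force: [1.4, -0.4, -0.4]
opening: 0.0849
5.95 [ 0.4865 -0.1031  0.2371] F [ 1.3672 -0.4192 -0.4028] T [-0.0397  0.0249  0.0078] open 0.0849143668753523 tool-y yaw 85.93753237940771 q6 -0.29954323218297646 eff 1.0382846742868423 tilt 0.01738330656670518
```

```bash
python3 -m crank '{"slide":[[-0.4,-3.5,-1],[-0.4,-3.5,-3],[-0.4,-3.5,-5],[-0.4,-3.5,-5.5],[-0.4,-3.5,-5.5],[-0.4,-3.5,-5.5],[-0.4,-3.5,-5.5],[-0.4,-3.5,-5.5]],"rot":[[0,0,0],[0,0,0],[0,0,0],[0,0,0],[0,0,0],[0,0,0],[0,0,0],[0,0,0]]}' >/dev/null; python3 st.py
python3 - <<'E'
from h import *
cv2.imwrite("pics/w1.png",np.hstack([crop("top",(325,165,60,75),6),crop("scene",(255,190,75,75),6)]))
E
```

```text
6.6167 [ 0.4782 -0.1891  0.1012] F [ 0.2505 -0.2415  0.2754] T [ 0.0011 -0.036  -0.0638] open 0.08485213552232337 tool-y yaw 85.9357837552976 q6 -0.46193234630530333 eff -0.00017114509319071658 tilt 0.0987576502600125
```

View pics/w1.png

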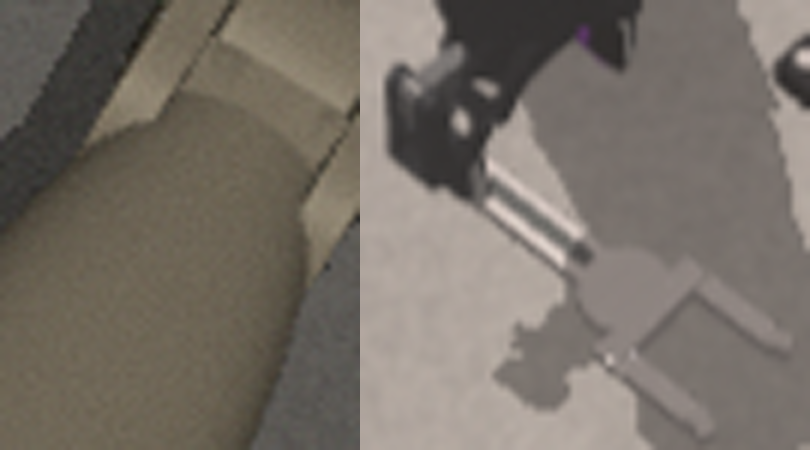

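```bash
python3 -m crank '{"slide":[[0,0,-1.5],[0,0,-3],[0,0,-3.8],[0,0,-3.85],[0,0,-3.85]],"rot":[[0,0,0],[0,0,0],[0,0,0],[0,0,0],[0,0,0]]}' >/dev/null; python3 st.py
python3 -m crank '{"slide":[[0,0,0],[0,0,0],[0,0,0],[0,0,0],[0,0,0],[0,0,0],[0,0,0],[0,0,0],[0,0,0],[0,0,0]],"rot":[[0,0,0],[0,0,0],[0,0,0],[0,0,0],[0,0,0],[0,0,0],[0,0,0],[0,0,0],[0,0,0],[0,0,0]]}' 14 90 >/dev/null; python3 st.py
```

```text
7.1333 [ 0.4774 -0.1885  0.0041] F [0.3777 0.2297 0.0949] T [-0.0234 -0.0158  0.0212] open 0.08508644993930395 tool-y yaw 85.95535301875329 q6 -0.4620292384771945 eff 0.0003857366300508147 tilt 0.036444172357625045
7.9667 [ 0.4779 -0.1892  0.005 ] F [-0.4003  1.2927  8.7575] T [0.2368 0.3194 0.0857] open 0.019103694762943015 tool-y yaw 85.92296426268847 q6 -0.4622156572119326 eff 0.08783313212916255 tilt 0.09409845991537188
```

```bash
python3 -m crank '{"slide":[[0,0,0.7],[0,0,1.5],[0,0,2.5],[0,0,4],[0,0,5.5],[0,0,6.3],[0,0,6.3],[0,0,6.3]],"rot":[[0,0,0],[0,0,0],[0,0,0],[0,0,0],[0,0,0],[0,0,0],[0,0,0],[0,0,0]]}' >/dev/null; python3 st.py
python3 - <<'E'
from h import *
im=imaging.get_image("scene")
cv2.imwrite("pics/w2.png",crop("",(240,140,120,100),6,im)); cv2.imwrite("pics/w2t.png",imaging.get_image("top"))
E
```

```text
8.6333 [ 0.4778 -0.1893  0.1622] F [ 0.172   0.1123 -3.9839] T [-0.0056  0.0094  0.0123] open 0.018779230228575777 tool-y yaw 85.91040105201505 q6 -0.4620452116171472 eff 0.0002063718829958816 tilt 0.13837761689078215
```

View pics/w2.png

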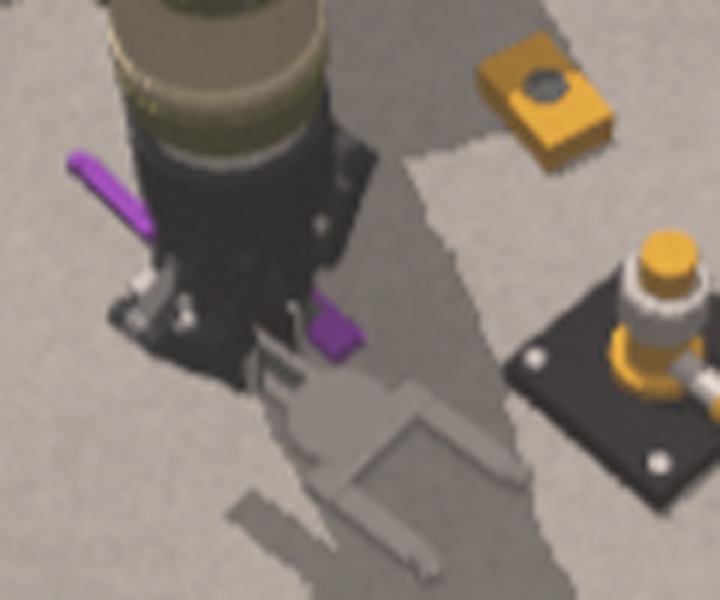

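```bash
python3 - <<'E'
from h import *
np.set_printoptions(precision=4,suppress=True)
c=lambda U,V:((U+.5)/6-.5+240,(V+.5)/6-.5+140)
pts=dict(tipR=(432,572),tipL=(520,480),inR=(345,490),inL=(418,408),sR=(318,480))
for z in(.165,.169,.173):
    P={k:plane("scene",[c(*v)],z)[0,:2] for k,v in pts.items()}
    print(z,P,[np.linalg.norm(P[a]-P[b]) for a,b in(("tipR","tipL"),("inR","inL"))])
    f=lambda a,b:np.degrees(np.arctan2(*(P[b]-P[a])[::-1]));print(f("inR","tipR"),f("inL","tipL"),f("inR","inL")-90,f("tipR","tipL")-90)
    print("jaw",(P["tipR"]+P["tipL"])/2-[.027,-.0015],(P["inR"]+P["inL"])/2+[.025,-.0017])
print("purple coupling", plane("top",[(203,247)],.115))
E
```

```text
0.165 {'tipR': array([ 0.5989, -0.2262]), 'tipL': array([ 0.6018, -0.1701]), 'inR': array([ 0.5469, -0.2175]), 'inL': array([ 0.5466, -0.1676]), 'sR': array([ 0.535 , -0.2205])} [np.float64(0.05618438076362609), np.float64(0.04984779259226386)]
-9.559389231497367 -2.5748716017187827 0.3942041460074108 -3.0449325163403245
jaw [ 0.5733 -0.1967] [ 0.5718 -0.1943]
0.169 {'tipR': array([ 0.6002, -0.2279]), 'tipL': array([ 0.6032, -0.1721]), 'inR': array([ 0.5485, -0.2192]), 'inL': array([ 0.5482, -0.1696]), 'sR': array([ 0.5367, -0.2222])} [np.float64(0.0559108801094363), np.float64(0.04960513789537828)]
-9.559389231497333 -2.5748716017187414 0.39420414600742504 -3.0449325163401824
jaw [ 0.5747 -0.1985] [ 0.5734 -0.1961]
0.173 {'tipR': array([ 0.6015, -0.2296]), 'tipL': array([ 0.6045, -0.174 ]), 'inR': array([ 0.5501, -0.2209]), 'inL': array([ 0.5498, -0.1716]), 'sR': array([ 0.5383, -0.2239])} [np.float64(0.05563737945524653), np.float64(0.04936248319849264)]
-9.559389231497358 -2.574871601718695 0.39420414600731135 -3.044932516340225
jaw [ 0.576  -0.2003] [ 0.5749 -0.1979]
purple coupling [[0.337  0.2782 0.115 ]]
```

```bash
python3 -m crank '{"slide":[[0.1,1.3,0],[0.2,2.6,0],[0.3,3.9,0],[0.4,5.2,0],[0.5,6.5,0],[0.6,7.8,0],[0.65,9.1,0],[0.7,10.4,0],[0.75,11.7,0],[0.77,12.96,0]],"rot":[[0,0,1.2],[0,0,2.4],[0,0,3.6],[0,0,4.8],[0,0,6],[0,0,7.2],[0,0,8.4],[0,0,9.6],[0,0,10.8],[0,0,12]]}' >/dev/null; python3 -m crank '{"slide":[[0,0,0],[0,0,0],[0,0,0],[0,0,0],[0,0,0],[0,0,0],[0,0,0]],"rot":[[0,0,1.2],[0,0,2.4],[0,0,3.6],[0,0,3.8],[0,0,3.8],[0,0,3.8],[0,0,3.8]]}' >/dev/null;python3 st.py
```

```text
10.15 [0.4961 0.1348 0.1606] F [ 0.1911  0.9983 -2.1529] T [-0.0029 -0.0063  0.0428] open 0.01875901589061716 tool-y yaw 164.78463552733166 q6 -1.19617716908817 eff 0.013440480397548527 tilt 0.08473212238752063
```

```bash
python3 -m crank '{"slide":[[0.04,0,-1],[0.04,0,-2],[0.04,0,-3],[0.04,0,-3.3],[0.04,0,-3.3],[0.04,0,-3.3]],"rot":[[0,0,0],[0,0,0],[0,0,0],[0,0,0],[0,0,0],[0,0,0]]}' >/dev/null;python3 st.py
python3 - <<'E'
from h import *
im=imaging.get_image("scene");t=imaging.get_image("top");cv2.imwrite("pics/s3.png",im)
cv2.imwrite("pics/w3.png",np.hstack([crop("",(340,85,80,90),6,im),crop("",(190,160,50,90),6,t)]))
E
```

```text
10.65 [0.4976 0.135  0.0791] F [ 0.9675  0.4633 -2.0478] T [-0.0073 -0.0461 -0.0089] open 0.01866950572550636 tool-y yaw 164.86324259200816 q6 -1.1975968398934 eff 0.005965266464045271 tilt 0.03385796684453454
```

View pics/w3.png

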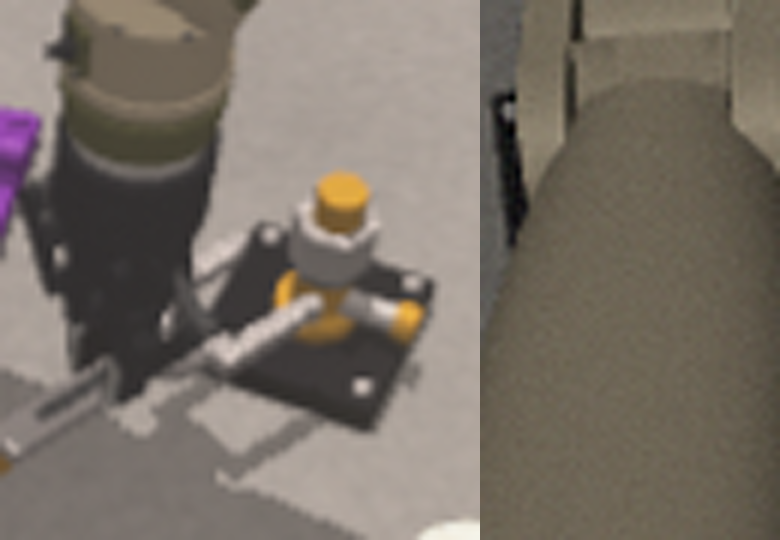

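```bash
python3 - <<'E'
from h import *
np.set_printoptions(precision=4,suppress=True)
c=lambda U,V:((U+.5)/6-.5+340,(V+.5)/6-.5+85)
a=np.radians(74.86);d=np.array([np.cos(a),np.sin(a)]);l=np.array([-d[1],d[0]])
ax=np.array([.5403,.2955]);tcp=np.array([.4976,.135])
print("tcp rel",(tcp-ax)@d,(tcp-ax)@l)
for z in (.082,.086,.09):
  for k,v in dict(R=(316,300),L=(250,231)).items():
    p=plane("scene",[c(*v)],z)[0,:2];print(z,k,(p-ax)@d,(p-ax)@l)
p=plane("scene",[c(342,186)],.115)[0,:2];print("tube",p)
for q in([.030,.024],[.030,-.024]): 
    P=np.r_[tcp+d*(.0965+q[0])+l*q[1],.086];print((proj("scene",P)-[340,85]+.5)*6-.5)
E
```

```text
tcp rel -0.1660814506909318 -0.0007012391857131702
0.082 R -0.0396292050901335 -0.028178621641386188
0.082 L -0.03260919036745515 0.03030520414054521
0.086 R -0.04276532254390543 -0.030470788878355047
0.086 L -0.03577634554411309 0.027754461266680935
0.09 R -0.04590143999767739 -0.032762956115323795
0.09 L -0.03894350072077094 0.025203718392816793
tube [0.5376 0.2986]
[[250.4973 238.8868]]
[[312.7352 290.8842]]
```

```bash
python3 -m crank '{"slide":[[-0.04,0.01,0],[0.1,0.5,0],[0.2,0.9,0],[0.32,1.365,0],[0.32,1.365,0],[0.32,1.365,0]],"rot":[[0,0,0],[0,0,0],[0,0,0],[0,0,0],[0,0,0],[0,0,0]]}' >/dev/null;python3 st.py
```

```text
11.25 [0.5059 0.1705 0.0789] F [-0.2442 -0.2577 -2.6318] T [-0.011   0.0258  0.0022] open 0.018833120707009907 tool-y yaw 165.02667227032015 q6 -1.1348536487806167 eff 0.04286383744329214 tilt 0.02365009069410298
```

```bash
python3 -m crank '{"slide":[[0.08,0.29,0],[0.16,0.58,0],[0.16,0.58,0]],"rot":[[0,0,0],[0,0,0],[0,0,0]]}' >/dev/null;python3 st.py
```

```text
11.5 [0.5101 0.185  0.0788] F [ 0.1574  1.0164 -1.8105] T [-0.0468 -0.0319 -0.0148] open 0.01909152567650818 tool-y yaw 164.96313240151517 q6 -1.1087653368080836 eff 0.12477572076022625 tilt 0.05500667970017785
```

```bash
python3 -m crank '{"slide":[[0.09,0.33,0],[0.17,0.64,0],[0.17,0.64,0],[0.17,0.64,0]],"rot":[[0,0,0],[0,0,0],[0,0,0],[0,0,0]]}' >/dev/null;python3 st.py
python3 - <<'E'
from h import *
im=imaging.get_image("scene")
cv2.imwrite("pics/w4.png",crop("",(340,85,80,90),6,im))
E
```

```text
11.8333 [0.5139 0.2002 0.0787] F [ 0.1927 -0.5022 -2.7407] T [-0.056   0.0394  0.015 ] open 0.01865422579818526 tool-y yaw 164.95906759934843 q6 -1.0822926300735298 eff 0.027120215236209333 tilt 0.006730204297130081
```

View pics/w4.png

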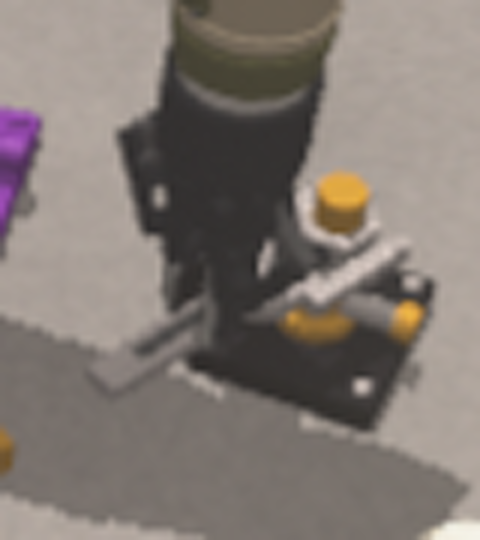

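```bash
python3 - <<'E'
import numpy as np
A=np.array([.5403,.2955]);v=np.array([.5139,.2002])-A
for a in range(0,51,5):
    t=-np.radians(a);w=np.array([[np.cos(t),-np.sin(t)],[np.sin(t),np.cos(t)]])@v
    print(a,((w-v)/.025).round(2))
E
```

```text
0 [0. 0.]
5 [-0.33  0.11]
10 [-0.65  0.24]
15 [-0.95  0.4 ]
20 [-1.24  0.59]
25 [-1.51  0.8 ]
30 [-1.76  1.04]
35 [-2.   1.3]
40 [-2.2   1.57]
45 [-2.39  1.86]
50 [-2.54  2.17]
```

```bash
python3 -m crank '{"slide":[[-0.16,0.05,0],[-0.33,0.11,0],[-0.49,0.17,0],[-0.65,0.24,0],[-0.65,0.24,0]],"rot":[[0,0,-0.5],[0,0,-1],[0,0,-1.5],[0,0,-2],[0,0,-2]]}' >/dev/null;python3 st.py
python3 -m crank '{"slide":[[-0.15,0.08,0],[-0.3,0.16,0],[-0.45,0.25,0],[-0.59,0.35,0],[-0.59,0.35,0]],"rot":[[0,0,-0.5],[0,0,-1],[0,0,-1.5],[0,0,-2],[0,0,-2]]}' >/dev/null;python3 st.py
```

```text
12.3 [0.4972 0.2056 0.0789] F [ 1.0484 -0.1628 -2.0121] T [-0.2053 -0.083   0.3329] open 0.01836699151155314 tool-y yaw 154.88053402459022 q6 -0.8893993050629453 eff 0.7523451000452042 tilt 0.017198684765022725
12.7167 [0.4823 0.2141 0.0788] F [ 0.1666 -1.7124 -2.2188] T [-0.4377  0.065   0.3383] open 0.01861746163589743 tool-y yaw 144.93985668402138 q6 -0.6928905468177075 eff 0.7892858237028122 tilt 0.057876354473828016
```

```bash
python3 -m crank '{"slide":[[-0.14,0.1,0],[-0.27,0.21,0],[-0.4,0.33,0],[-0.52,0.45,0],[-0.64,0.58,0],[-0.76,0.71,0],[-0.86,0.84,0],[-0.96,0.98,0],[-1.04,1.1,0],[-1.04,1.1,0]],"rot":[[0,0,-0.5],[0,0,-1],[0,0,-1.5],[0,0,-2],[0,0,-2.5],[0,0,-3],[0,0,-3.5],[0,0,-4],[0,0,-4.4],[0,0,-4.4]]}' >/dev/null;python3 st.py
python3 - <<'E'
from h import *
im=imaging.get_image("scene");cv2.imwrite("pics/s5.png",im)
cv2.imwrite("pics/w5.png",crop("",(340,85,80,90),6,im))
E
```

```text
13.55 [0.4557 0.2412 0.0784] F [-1.4878 -3.1928 -2.0871] T [-0.6902  0.3992  0.2673] open 0.018666728476237782 tool-y yaw 122.98702960197052 q6 -0.24409244183705853 eff 0.696440264582634 tilt 0.15376794380329437
```

View pics/w5.png

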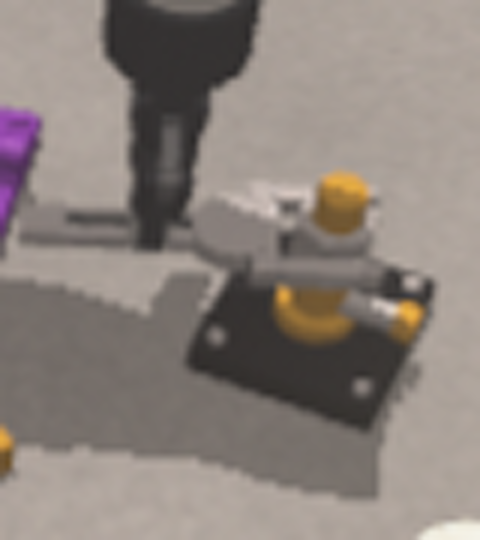

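```bash
python3 -m crank '{"slide":[[0.06,-0.08,0],[0.12,-0.16,0],[0.12,-0.16,0],[0.12,-0.16,0]],"rot":[[0,0,0.3],[0,0,0.6],[0,0,0.6],[0,0,0.6]]}' >/dev/null;python3 st.py
```

```text
13.9333 [0.4593 0.2378 0.0785] F [-3.2504 -1.5711 -3.1802] T [-0.0705  0.6364  0.1993] open 0.018818361043563422 tool-y yaw 125.92989245039276 q6 -0.305085381784182 eff 0.140609135851264 tilt 0.08403717583055278
```

```bash
python3 -m crank '{"slide":[[-0.16,-0.12,0],[-0.32,-0.24,0],[-0.32,-0.24,0]],"rot":[[0,0,0],[0,0,0],[0,0,0]]}' >/dev/null;python3 st.py
```

```text
14.1833 [0.4513 0.2317 0.079 ] F [-0.903   0.88   -2.9892] T [0.1517 0.089  0.1223] open 0.018524310050974668 tool-y yaw 125.9060058152861 q6 -0.31075301668882743 eff 0.0511539657600224 tilt 0.015417714703361247
```

Low forces; slide fully off, then lift.

```bash
python3 -m crank '{"slide":[[-0.3,-0.22,0],[-0.6,-0.44,0],[-0.9,-0.65,0],[-1.2,-0.87,0],[-1.5,-1.09,0],[-1.8,-1.3,0],[-1.95,-1.4,0],[-1.95,-1.4,0]],"rot":[[0,0,0],[0,0,0],[0,0,0],[0,0,0],[0,0,0],[0,0,0],[0,0,0],[0,0,0]]}' >/dev/null;python3 st.py
python3 -m crank '{"slide":[[0,0,1],[0,0,2],[0,0,3.2],[0,0,3.2],[0,0,3.2]],"rot":[[0,0,0],[0,0,0],[0,0,0],[0,0,0],[0,0,0]]}' >/dev/null;python3 st.py
python3 - <<'E'
from h import *
im=imaging.get_image("scene");cv2.imwrite("pics/s6.png",im)
cv2.imwrite("pics/w6.png",np.hstack([crop("",(380,100,36,40),12,cv2.imread("pics/scene0.png")),crop("",(330,100,86,90),5,im)[:480]]) if 0 else crop("",(330,100,86,90),7,im))
E
```

```text
14.85 [0.4017 0.1962 0.0788] F [ 0.6668  0.5413 -2.1991] T [-0.0073  0.0056  0.0232] open 0.018639246587206122 tool-y yaw 125.88302339425083 q6 -0.3517548380080122 eff -0.0387111771851778 tilt 0.051368283069432176
15.2667 [0.405  0.1976 0.1606] F [ 0.3936 -0.3898 -3.6552] T [-0.0394  0.0604 -0.0072] open 0.019000644124060093 tool-y yaw 125.91297124679969 q6 -0.35151506746179884 eff 0.00017329204183624825 tilt 0.2875291134509328
```

View pics/w6.png

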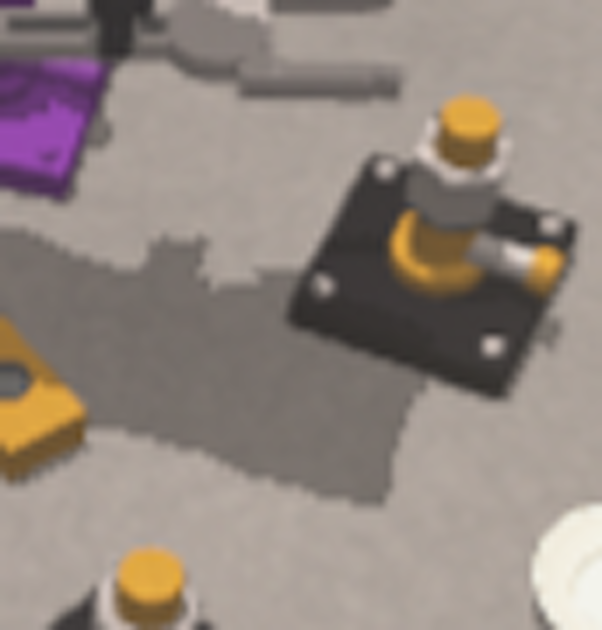

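```bash
python3 -m crank '{"slide":[[0.2,-1.5,0],[0.5,-3,0],[0.8,-4.5,0],[1.1,-6,0],[1.4,-7.5,0],[1.7,-9,0],[2,-10.5,0],[2.3,-12,0],[2.6,-13.5,0],[2.92,-15,0]],"rot":[[0,0,-0.8],[0,0,-1.6],[0,0,-2.4],[0,0,-3.2],[0,0,-4],[0,0,-4.8],[0,0,-5.6],[0,0,-6.4],[0,0,-7.2],[0,0,-8]]}' >/dev/null
python3 -m crank '{"slide":[[0,-0.5,0],[0,-0.5,0],[0,-0.5,0],[0,-0.5,0]],"rot":[[0,0,0],[0,0,0],[0,0,0],[0,0,0]]}' >/dev/null;python3 st.py
```

```text
16.4833 [ 0.475  -0.1892  0.1575] F [-0.2193 -0.2102 -2.9644] T [ 0.0239 -0.0093 -0.0011] open 0.01877049657461245 tool-y yaw 85.95376012305276 q6 -0.46592967765223725 eff -0.0028977214969927445 tilt 0.18892550716031958
```

```bash
python3 -m crank '{"slide":[[0.1,0,-1.5],[0.1,0,-3],[0.1,0,-4.5],[0.1,0,-5.5],[0.1,0,-5.8],[0.1,0,-6],[0.1,0,-6.05],[0.1,0,-6.05]],"rot":[[0,0,0],[0,0,0],[0,0,0],[0,0,0],[0,0,0],[0,0,0],[0,0,0],[0,0,0]]}' >/dev/null;python3 st.py
```

```text
17.15 [ 0.4797 -0.1906  0.0088] F [ 0.1728 -0.1203 -2.2278] T [-0.0213  0.0322 -0.0104] open 0.01888434060300277 tool-y yaw 85.96739329346958 q6 -0.4635039776986897 eff 0.0002878049508581171 tilt 0.12483302264907759
```

```bash
python3 -m crank '{"slide":[[0,0,-0.08],[0,0,-0.16],[0,0,-0.16]],"rot":[[0,0,0],[0,0,0],[0,0,0]]}' >/dev/null;python3 st.py
```

```text
17.4 [ 0.48   -0.1913  0.0051] F [1.5866 0.6585 1.9464] T [ 0.0326 -0.1053 -0.0387] open 0.018837009382976205 tool-y yaw 85.91410902285207 q6 -0.4635593245246513 eff 0.009501120366621763 tilt 0.2065206057218733
```

Wrench is on the bench (Fz has changed sign). Release, lift, and swing away from the nut view.

```bash
python3 -m crank '{"slide":[[0,0,0],[0,0,0],[0,0,0],[0,0,0],[0,0,0],[0,0,0],[0,0,0]],"rot":[[0,0,0],[0,0,0],[0,0,0],[0,0,0],[0,0,0],[0,0,0],[0,0,0]]}' 85 30 >/dev/null;python3 st.py
python3 -m crank '{"slide":[[0,0,1],[0,0,2.5],[0,0,4],[0,0,5.5],[0,0,7],[0,0,8],[-1,-2,8],[-2,-4,8],[-3,-6,8],[-3,-6,8]],"rot":[[0,0,0],[0,0,0],[0,0,0],[0,0,0],[0,0,0],[0,0,0],[0,0,0],[0,0,0],[0,0,0],[0,0,0]]}' >/dev/null;python3 st.py
python3 - <<'E'
from h import *
t=imaging.get_image("top");s=imaging.get_image("scene");cv2.imwrite("pics/t7.png",t);cv2.imwrite("pics/s7.png",s)
cv2.imwrite("pics/f.png",np.vstack([crop("",(190,125,220,115),3,t),crop("",(220,100,220,80),3,s)]))
ax=[.5400,.2956]
for n,im in(("top",t),("scene",s)):
  g=im.astype(np.float32).mean(2)
  for a in range(0,360,10):
    r=np.arange(.014,.030,.002);P=np.c_[ax[0]+r*np.cos(np.radians(a)),ax[1]+r*np.sin(np.radians(a)),np.full(len(r),.094)]
    uv=proj(n,P).astype(np.float32)
    if n=="top":print(a,cv2.remap(g,uv[:,0].copy(),uv[:,1].copy(),cv2.INTER_LINEAR).ravel().astype(int))
E
```

```text
17.9833 [ 0.4785 -0.1905  0.0035] F [0.2962 0.9045 0.2498] T [-0.03   -0.0037 -0.0092] open 0.08503234901653554 tool-y yaw 85.90513657704687 q6 -0.46351631039353747 eff 1.7033912627084646e-05 tilt 0.010726165777512418
18.8167 [ 0.4033 -0.3407  0.204 ] F [ 0.005   0.3799 -0.3221] T [-0.0136 -0.0216  0.0303] open 0.08519850522501814 tool-y yaw 85.99341261561041 q6 -0.7837027761636409 eff 0.9199072234332561 tilt 0.04969651719405244
0 [75 71 77 97 75 52 69 85]
10 [87 72 64 65 46 17 16 19]
20 [93 89 88 73 49 25 18 19]
30 [94 96 99 88 47 18 20 22]
40 [94 95 96 93 78 44 20 20]
50 [93 91 93 92 81 59 35 26]
60 [95 94 92 83 72 37 14 25]
70 [96 96 92 79 42 20 20 16]
80 [95 95 94 85 63 31 19 21]
90 [95 94 92 87 64 19 17 21]
100 [ 95  96 100 107  92  45  28  20]
110 [ 94  91  93 102 101  58  29  22]
120 [ 93  93 103 112  77  42  23  21]
130 [ 79  92 108  96  60  34  22  22]
140 [ 87 113 116  93  57  33  25  25]
150 [ 94 117 124 105  67  37  24  24]
160 [ 82 118 138 149 106  54  32  22]
170 [ 83 126 128 120  82  52  31  25]
180 [ 85 132 122 101  67  58  55  41]
190 [ 85 117 102  82  59  56  64  84]
200 [ 89 113 110  87  65  50  56  67]
210 [ 98 121 134 101  65  56  48  45]
220 [ 96 129 136 132  92  59  46  40]
230 [101 129 123 108  75  49  43  40]
240 [104 122 118  74  46  41  39  36]
250 [ 99 123  91  60  41  35  38  34]
260 [101 117 102  71  47  43  39  32]
270 [114 126 119  82  56  41  45  52]
280 [113 129 125  87  61  50  55  58]
290 [101 127 124  98  65  54  39  27]
300 [ 86 118 112  89  49  23  15  14]
310 [ 88 113 107  73  36  20   4   9]
320 [ 85 114 104  79  50  33  23  20]
330 [ 67  91 105  96  87  77  75  68]
340 [ 68  85 114 117 104 109 107 102]
350 [ 68  76  93 126 122 110 111 113]
```

View pics/f.png

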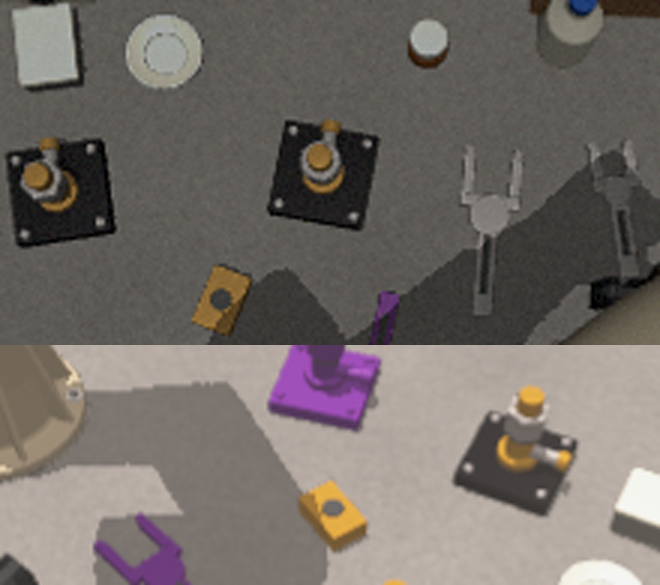

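```bash
python3 -m crank '{"slide":[[0,0,0],[0,0,0],[0,0,0],[0,0,0]],"rot":[[0,0,0],[0,0,0],[0,0,0],[0,0,0]]}' >/dev/null; python3 -c "
from rig import job
print(job.finish_job())"
```

```text
the job is handed in; nothing more can be done
None
```

The job is handed in at about 19 s of the 72 s allowed. The joints could not be read directly, so the angles below are estimates.

- **Hand-tight with the fingers:** I gripped the nut across its flats and turned it clockwise about 50° until the resisting torque rose from about 0.12 to 0.64 N m. The turn ran on 4–8° past the stop, about 0.07–0.14 rad of tightening and below the 0.2 rad limit. One of the small steps was sent before I had read the torque from the step before it.
- **Tightening with the larger wrench:** I slid it onto the nut with almost no side force. I then swung it 42° clockwise, backed it off about 3° and slid it free.
- **Wrench put back:** It lies on the bench at its old place, about 0.19 m from the round coupling and 0.49 m from the hexagon one.

**Last checks:**
- **Tightening:** The top view showed the nut turned about 33° (±3°) by the wrench, so total tightening is about 0.65–0.7 rad, within 0.55–1.02. The arm's own motion, allowing for play in the jaw, suggested slightly more, 0.68–0.87 rad. Both fall inside the window but do not agree exactly.
- **Bystanders:** In the last pictures, judged by eye, the bystanders and the round coupling looked undisturbed. In the top view the small wrench was partly hidden by the arm and its shadow. I took no close measurement of the round ring.

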